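# Roll a gift tin into the labelling cradle

## Robot

A 6-joint arm with a two-finger parallel gripper is mounted at the origin on the work surface. World frame = base frame: x ahead of the robot, y to its left, z up, the work surface at z = 0. Lengths are in m, angles in rad, forces in N, time in s.
With the tool pointing down it reaches from about 0.375 to 0.975 m from the base axis. Payload 3.8 kg.
Tool frame: the origin (TCP) lies at the very end of the fingers, on their centre line; the grasp point (between the pads) lies 19 mm behind it; z points along the fingers, y is the direction in which the jaws open and shut (so a half turn about z gives the same grasp; the last joint's range is limited). The gripper opens to 85 mm and grips with 20 to 120 N. Pads are 22 mm wide; open, the fingers measure 114 mm over their backs; the gripper's body (76 mm by 85 mm) begins 54 mm behind the grasp point. The pads swing forward as they close: fully open they stand 13 mm farther back than shut.
Start: joints at [1.078, 0.264, 1.604, -0, 1.274, -0.037], TCP at [0.297, 0.606, 0.231] pointing down, gripper open.
Joint ranges: [-2.63, 2.63], [-0.94, 2.18], [0.31, 2.57], [-1.31, 4.45], [0, 2.66], [-2.55, 2.55]. Speed limits (rad/s): [2.57, 2.57, 3.14, 3.14, 3.14, 3.14].

## Interface

Orientations are given as a rotation vector (axis times angle).
In Python, from workcell import bot gives the robot as it stands.
- The arm moves only by the tool jog_arm, never from a script. Its argument "plan" is a list of rows, each an object of numbers: "claw": the closure, from 0 (fully open) to 1 (shut); "x", "y", "z": the shift along the tool's x, y, z in m; "turn": the turn about the tool's z in degrees. In form: [{"claw": .., "x": .., "y": .., "z": .., "turn": ..}, ...]. A call has 1 to 10 rows; each row shifts and turns the commanded pose from where the row before left it, along the tool's axes as they then stand; what a row does not reach is not made up. A row lasts 1/8 s, in which the tool goes at most 62.5 mm and 10.7 degrees, less where a joint would pass 70% of its speed; a pose out of reach is approached as far as the arm can. A call is refused whole if a number of a shift passes 0.0625 or a number of a turn 10.7, either way. A call with a gripper value outside its range is refused whole. The fingers move at their own pace and stop on an object; "newtons" is the grip in N (left out, the last holds). Time passes only in rows, so rows that do not move let the fingers close. It gives the time, the measured TCP pose, the force and the opening at its end, in the units of the state.
- bot.read_state(): the state, without advancing time (a new reading comes with each control period).
- bot.read_camera(name): name is "side" or "top" or "wrist"; returns the picture (400x640x3 uint8, red, green, blue); there is no depth.
- bot.camera_params(name): a dict with "fx", "fy", "cx", "cy" (pixels), "world_to_cam" (4x4, takes a point from world to camera coordinates). Camera axes: x right, y up, looking along -z (the intrinsics and any distortion apply to the point x, -y, -z); pixel columns grow to the right and rows downward; lengths in m; the calibration is good to about 2 mm. The wrist camera is an equidistant fisheye: a pixel r from the principal point sees the ray r / f radians off the axis. A picture is of the moment at which its call begins: read the wrist's pose just before it. camera_params takes no time and is no camera call; for the wrist camera it gives the pose at the moment of the call.
- bot.finish_job(): hands the job in, once; it reports no verdict.
The state is a dict: "time": time; "q": joint angles; "joint_vel": joint speeds; "joint_torque": joint torques, N m; "tool_pos": TCP position; "tcp_rot": TCP orientation; "wrist_force": force on the tool from outside, world axes, zero at the start; "torque": the same for the moment, N m; "width": opening from 0.0 (shut) to 1.0 (fully open).
Only numpy, scipy, OpenCV 4.12 (cv2) and the standard library are available. Lean on these libraries where they do the work, as an engineer would, in place of code of your own. Each camera call takes 0.05 s, during which the arm holds its last target. There are 200 camera calls.

## Task

Gently roll the red gift tin up the labelling machine's ramp, without lifting or throwing it, until it drops into the cradle between the two steel rollers, and let it come to rest there. Then press the green start button fully down and let go. Leave the other goods on the counter where they are, and leave the tin lying square and still in the cradle.

Things in the scene. Friction and masses are not known exactly. Their poses are not given: they have to be found in the camera images.
- red_tin: Rigid closed red gift tin with gold rims and a white band, a smooth cylinder of diameter 90 mm, length 160 mm, about 0.3 kg, lying on its side against the stops at the ramp's foot, axis across the ramp. Origin at the middle of its axis, at the start 76 mm above the table; its y axis is the cylinder's axis (x, z turn as it rolls). Too wide for most grippers.
- labeller: Labelling machine, fixed to the table, 360 mm long (x -235 to 125; control box to 150), 210 mm wide, grey base plate 14 mm thick. Origin on the table below the cradle; x points up the ramp, the way the tin must roll; y across it, along the rollers; z up. The points below share these axes and their mm coordinates x, y, z are in this frame.
- stops (a point): Point midway between two black stops at the ramp's foot, at x -218, y 0, z 60 (their top height). Each is 10 mm thick in x; they stand at the left and right only and leave a 90 mm wide gap (y -45 to 45) where fingers can stand behind the tin. The tin's origin starts at x -170.
- ramp_top (a point): Middle of the upper end of the aluminium ramp's surface, x -50, z 45. The ramp climbs 7 degrees along x (surface at z 30 at x -170). Low green side guides, inner faces at y +-88, stand about 22 mm above it. Let go on the ramp, the tin rolls back down to the stops; a few newtons push it up.
- front_roller (a point): Middle of the top of the first polished steel roller, x -34, z 50. Two fixed rollers of radius 16 mm lie along y at x -34 and x +34 and form the cradle. Pushed past x -34, the tin's origin goes over this roller (95 mm above the table there) and drops about 10 mm into the cradle by itself. Smooth, friction about 0.35.
- box_top (a point): Middle of the top of the white control box behind the rollers: x 112, y 0, z 82. The box spans x 75 to 150, y -105 to 105. A white label reel stands on its -y half (y -85 to -40, top at z 139), the green button on its +y half.
- cradle (a point): Where the red tin's origin lies when the tin is settled between the two rollers: 84.6 mm above the table, over the machine's origin. Axes as the machine's.
- start_button_top (a point): Centre of the top face of the round green start button (diameter 32 mm) on the machine's control box, at machine x 112, y 55. It is pushed straight down; spring-loaded, about 4 N to push fully down.
- start_button (a joint): Travel of the start button in m: 0 released, grows as it is pressed, 0.006 fully down. Springs back when let go.
- green_tin: Bystander: standing green gift tin with gold rims, diameter 90, 120 tall (mm). Origin at the centre of its underside.
- snow_globe: Bystander: snow globe, clear ball 72 across on a dark wooden foot, 96 tall (mm). Origin at the centre of its underside.
- gift_box: Bystander: white gift box with red ribbon, 80 x 80 x 60 (mm). Origin at the centre of its underside.
- label_roll: Bystander: spare roll of white labels lying flat, diameter 80, 45 high (mm). Origin at the centre of its underside.
- mug: Bystander: blue mug, diameter 80, 90 high (mm). Origin at the centre of its underside.
- wooden_tree: Bystander: green wooden toy tree, a cone 72 across and 120 tall (mm). Origin at the centre of its underside.
Mind the look-alikes: they are no part of the job. What is shaped like the red_tin but purple is not meant.

How it is judged:
By the outcome, as a careful person would: the job done as asked, in the order asked, and still so for the second after the job is handed in, with the robot touching nothing.
It also fails if it takes over 58 s, if anything falls off the work surface, if the arm or the gripper's body presses on something with over 40 N, if the wrist force passes 120 N, or if a joint passes its speed limit or range.

## Working session

There is one attempt and no reset: what is moved stays moved. The work goes in short steps, Python scripts to look and compute and a tool call to move; the robot and the scene stay as the last step left them, time stands still between calls to the robot, and variables do not carry over. Pictures are saved under pics/ and viewed, about 8 in all and at most 12, crops included, and the job is handed in when it is done.

Besides the shell and the picture viewer there is one more tool, called after ">>>" as name(argument=value, ...), one argument or row to a line, values as JSON. jog_arm: Moves the arm, as the interface text tells. Its arguments: {"type":"object","properties":{"plan":{"type":"array","items":{"type":"object","properties":{"claw":{"type":"number"},"x":{"type":"number"},"y":{"type":"number"},"z":{"type":"number"},"turn":{"type":"number"}}}},"newtons":{"type":"number"}},"required":["plan"]}

```bash
mkdir -p pics; python3 - <<'E'
from workcell import bot
import cv2
for n in("top","side"):
    cv2.imwrite(f"pics/{n}0.png",cv2.cvtColor(bot.read_camera(n),cv2.COLOR_RGB2BGR))
    p=bot.camera_params(n);print(n,p)
s=bot.read_state();print(s)
E
```

```text
top {'fx': 472.94992235506186, 'fy': 472.94992235506186, 'cx': 315.79926362068727, 'cy': 199.1540499146936, 'world_to_cam': array([[-0.00541336, -0.99991044, -0.01223969, -0.00301462],
       [ 0.98625075, -0.00736026,  0.16509175, -0.50657835],
       [-0.16516705, -0.0111777 ,  0.98620226, -1.48560487],
       [ 0.        ,  0.        ,  0.        ,  1.        ]])}
side {'fx': 443.47793665113215, 'fy': 443.47793665113215, 'cx': 316.52252637271346, 'cy': 192.319316047663, 'world_to_cam': array([[ 0.70305896, -0.71077468, -0.02252683, -0.34738667],
       [ 0.41429258,  0.38363753,  0.82533866, -0.28102054],
       [-0.57798769, -0.58959443,  0.56418848, -1.14009235],
       [ 0.        ,  0.        ,  0.        ,  1.        ]])}
{'time': 0.1, 'q': array([ 1.07811614e+00,  2.64685440e-01,  1.60524369e+00,  1.17138822e-05,
        1.27370141e+00, -3.68993137e-02]), 'joint_vel': array([ 0.00032861, -0.00243148, -0.00196315, -0.0003782 ,  0.00238056,
        0.00033256]), 'joint_torque': array([ 1.38079009e-03, -5.16703355e+01, -3.68591416e+01,  2.51925815e-05,
        6.38349680e-03, -1.75125770e-06]), 'tool_pos': array([0.29679457, 0.60551129, 0.23007801]), 'tcp_rot': array([-0.70964005, -3.05983452,  0.0030844 ]), 'wrist_force': array([-0.09157193, -0.5397672 ,  0.46419512]), 'torque': array([-0.04645089,  0.04525887,  0.04283115]), 'width': 1.0015687317150366}
```

View pics/top0.png

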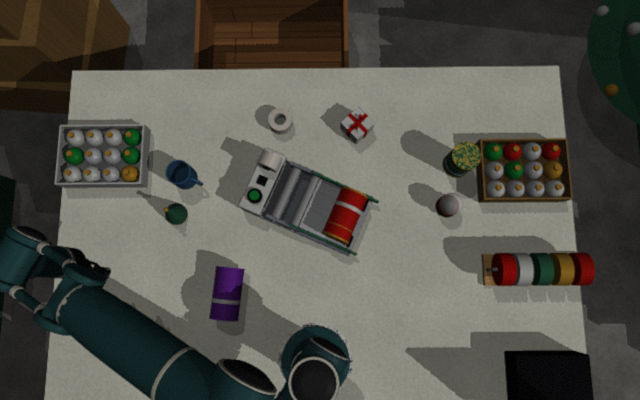

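View pics/side0.png

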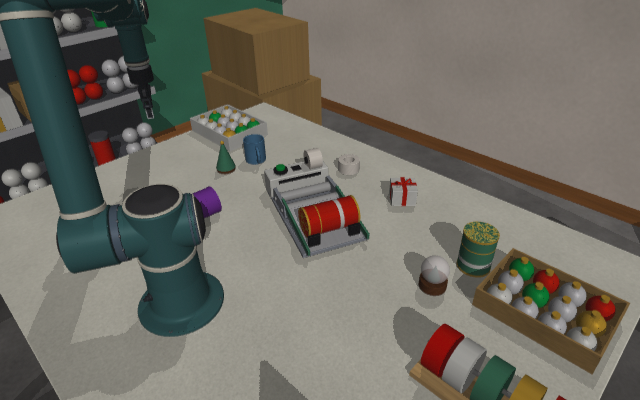

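Candidates: the red cylinder on the machine's ramp (top 345,215; side 329,215), the purple tin (top 227,293), and the red disc on the rack (top 505,268). The one on the ramp fits the description, so I'll check it in a close crop.

```bash
python3 - <<'E'
import cv2
a=cv2.imread("pics/top0.png")[140:265,235:390];b=cv2.imread("pics/side0.png")[140:265,255:380]
cv2.imwrite("pics/crop.png",cv2.resize(a,None,fx=4.8,fy=4.8,interpolation=cv2.INTER_CUBIC))
E
```

```text
(no output)
```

View pics/crop.png

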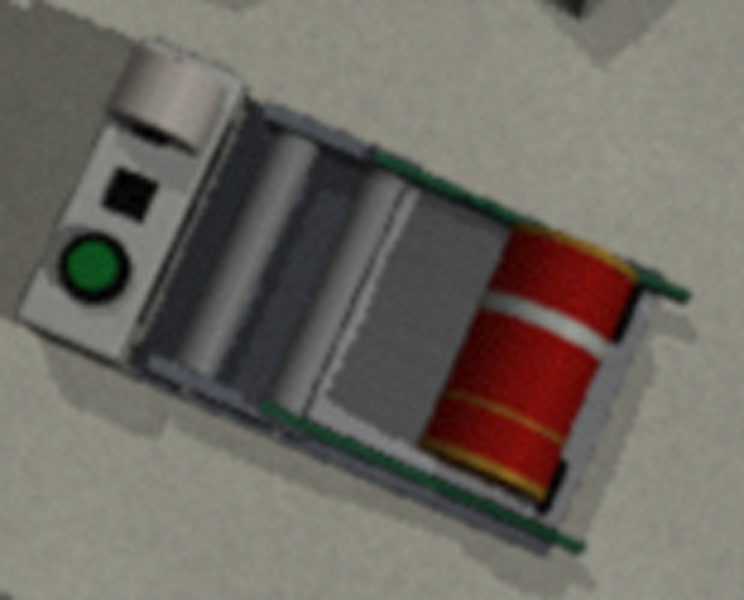

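```bash
cat > h.py <<'E'
import numpy as np
from scipy.optimize import least_squares
from workcell import bot
def proj(n,P):
    p=bot.camera_params(n);c=(p["world_to_cam"]@np.c_[P,np.ones(len(P))].T).T[:,:3]
    return np.c_[p["cx"]+p["fx"]*c[:,0]/-c[:,2],p["cy"]-p["fy"]*c[:,1]/-c[:,2]]
def m2w(t,P):
    P=np.atleast_2d(P)/1000.;c,s=np.cos(t[2]),np.sin(t[2])
    return np.c_[t[0]+c*P[:,0]-s*P[:,1],t[1]+s*P[:,0]+c*P[:,1],P[:,2]]
E
python3 - <<'E'
from h import *
M=np.array([[112,55,92],[75,-105,82],[75,105,82],[150,105,82],[-235,105,14],[-235,90,44],[-235,-90,44]],float)
uv=np.array([[93,265],[243,90],[128,358],[22,312],[550,550],[580,547],[688,296]])/4.8+[235,140]
f=lambda t:(proj("top",m2w(t,M))-uv).ravel()
best=min((least_squares(f,[.6,0,a],loss="soft_l1") for a in(0,1.5,3,-1.5)),key=lambda r:r.cost)
print(best.x,np.degrees(best.x[2]),(best.fun.reshape(-1,2)*4.8).round(1))
t=best.x
for n,p in dict(tin=[-170,0,76],button=[112,55,92],cradle=[0,0,84.6],start=[-228,0,76]).items():
    w=m2w(t,p);print(n,w.round(4),proj("top",w).round(1),((proj("top",w)-[235,140])*4.8).round(),proj("side",w).round(1),np.linalg.norm(w[0,:2]).round(3))
s=bot.read_state()
from scipy.spatial.transform import Rotation as R
print(R.from_rotvec(s["tcp_rot"]).as_matrix().round(3))
E
```

```text
[0.51429743 0.0531085  1.13942879] 65.28446059292733 [[ 11.7   1.4]
 [ 17.4 -14.3]
 [ -3.2   2.8]
 [ -0.4   2.1]
 [  4.   12.8]
 [-14.1  -7. ]
 [-14.2  -1.8]]
tin [[ 0.4432 -0.1013  0.076 ]] [[346.1 217.1]] [[533. 370.]] [[328.4 217.5]] 0.455
button [[0.5112 0.1778 0.092 ]] [[256.8 195.5]] [[105. 266.]] [[281.8 170. ]] 0.541
cradle [[0.5143 0.0531 0.0846]] [[296.7 194.6]] [[296. 262.]] [[308.6 185.4]] 0.517
start [[ 0.419 -0.154  0.076]] [[363.1 224.7]] [[615. 406.]] [[336.  229.2]] 0.446
[[-0.898  0.44  -0.001]
 [ 0.44   0.898 -0.002]
 [ 0.    -0.002 -1.   ]]
```

```bash
python3 - <<'E'
import cv2
b=cv2.imread("pics/side0.png")[140:265,255:385]
cv2.imwrite("pics/crops.png",cv2.resize(b,None,fx=4.8,fy=4.8,interpolation=cv2.INTER_CUBIC))
E
```

```text
(no output)
```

View pics/crops.png

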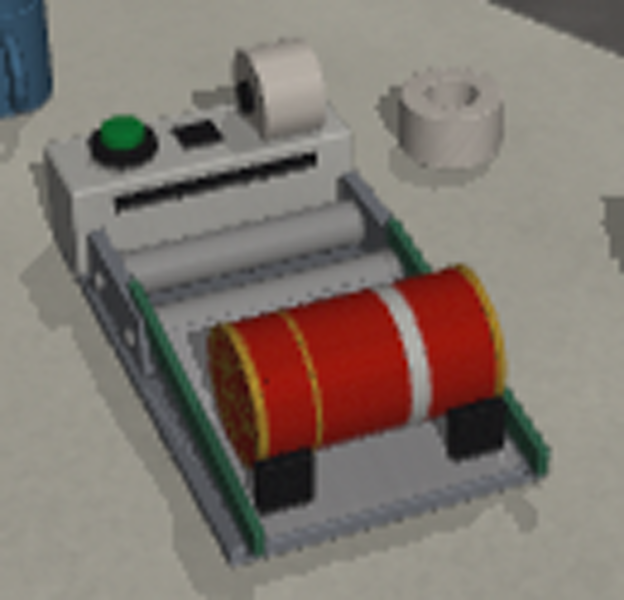

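```bash
python3 - <<'E'
from h import *
Mt=np.array([[112,55,92],[75,-105,82],[75,105,82],[150,105,82],[-235,105,14]],float)
ut=np.array([[93,265],[243,90],[128,358],[22,312],[550,550]])/4.8+[235,140]
Ms=np.array([[112,55,92],[75,105,82],[75,-105,82],[150,105,82],[-235,105,10],[-223,45,60],[-223,-45,60]],float)
us=np.array([[123,120],[75,208],[350,135],[48,157],[237,562],[312,450],[447,405]])/4.8+[255,140]
def f(t):
    a,b=Mt.copy(),Ms.copy();a[0,2]=b[0,2]=t[3]*1000
    return np.r_[proj("top",m2w(t,a))-ut,proj("side",m2w(t,b))-us].ravel()
r=least_squares(f,[.51,.05,1.14,.09],loss="soft_l1");t=r.x
print(t,np.degrees(t[2]),(f(t).reshape(-1,2)*4.8).round(1).tolist())
np.save("t.npy",t)
for n,p in dict(tin=[-170,0,76],button=[112,55,t[3]*1000],cradle=[0,0,84.6],start=[-228,0,76]).items():
    w=m2w(t,p);print(n,w.round(4),((proj("top",w)-[235,140])*4.8).round(),((proj("side",w)-[255,140])*4.8).round(),np.linalg.norm(w[0,:2]).round(3))
E
```

```text
[0.51654741 0.05806201 1.16094513 0.10935811] 66.51725609913409 [[0.5, -2.5], [5.9, -16.6], [-8.6, 3.1], [-6.9, 4.6], [2.6, 3.9], [-1.0, 0.5], [-3.3, -12.3], [4.6, -4.0], [-7.0, -13.8], [-2.4, -2.5], [7.6, 6.1], [10.9, 12.9]]
tin [[ 0.4488 -0.0979  0.076 ]] [[528. 361.]] [[354. 366.]] 0.459
button [[0.5107 0.1827 0.1094]] [[ 94. 262.]] [[122. 120.]] 0.542
cradle [[0.5165 0.0581 0.0846]] [[289. 259.]] [[254. 214.]] 0.52
start [[ 0.4257 -0.1511  0.076 ]] [[610. 396.]] [[393. 421.]] 0.452
```

>>> jog_arm(
  plan=[
    {"claw":0.55,"turn":9.65},
    {"claw":0.55,"turn":9.65},
    {"claw":0.55,"turn":9.65},
    {"claw":0.55,"turn":9.65},
    {"claw":0.55,"turn":9.65},
    {"claw":0.55,"turn":9.65},
    {"claw":0.55,"turn":9.65},
    {"claw":0.55,"turn":9.65},
    {"claw":0.55,"turn":9.65},
    {"claw":0.55},
  ],
  newtons=30,
)

```text
schema error: expected keys claw, x, y, z, turn
```

```bash
cat >> h.py <<'E'
from scipy.spatial.transform import Rotation as R
def tool(t):
    s=bot.read_state();A=R.from_rotvec(s["tcp_rot"]).as_matrix()
    p=s["tool_pos"];c,q=np.cos(t[2]),np.sin(t[2]);d=p-[t[0],t[1],0]
    pm=np.array([c*d[0]+q*d[1],-q*d[0]+c*d[1],d[2]])*1000
    yaw=np.degrees(np.arctan2(A[1,0],A[0,0]))
    return s,A,pm,yaw
def go(t,target):
    s,A,pm,yaw=tool(t);w=m2w(t,target)[0]
    print("t",s["time"].round(2),"w",s["tool_pos"].round(4),"pm",pm.round(1),"yaw",yaw.round(2),"F",s["wrist_force"].round(1),"wid",s["width"].round(2),"down",A[:,2].round(3))
    print("toolshift mm",(A.T@(w-s["tool_pos"])*1000).round(1))
E
python3 - <<'E'
from h import *
t=np.load("t.npy");t[2]=np.radians(67);np.save("t.npy",t)
go(t,[-250,0,200]); print(bot.read_state()["q"].round(2))
E
```

```text
Traceback (most recent call last):
  File "h.py", line 19, in go
    print("t",s["time"].round(2),"w",s["tool_pos"].round(4),"pm",pm.round(1),"yaw",yaw.round(2),"F",s["wrist_force"].round(1),"wid",s["width"].round(2),"down",A[:,2].round(3))
              ^^^^^^^^^^^^^^^
AttributeError: 'float' object has no attribute 'round'
```

>>> jog_arm(
  plan=[
    {"claw":0.55,"x":0,"y":0,"z":0,"turn":9.65},
    {"claw":0.55,"x":0,"y":0,"z":0,"turn":9.65},
    {"claw":0.55,"x":0,"y":0,"z":0,"turn":9.65},
    {"claw":0.55,"x":0,"y":0,"z":0,"turn":9.65},
    {"claw":0.55,"x":0,"y":0,"z":0,"turn":9.65},
    {"claw":0.55,"x":0,"y":0,"z":0,"turn":9.65},
    {"claw":0.55,"x":0,"y":0,"z":0,"turn":9.65},
    {"claw":0.55,"x":0,"y":0,"z":0,"turn":9.65},
    {"claw":0.55,"x":0,"y":0,"z":0,"turn":9.65},
    {"claw":0.55,"x":0,"y":0,"z":0,"turn":0},
  ],
  newtons=30,
)

```text
time: 1.35
tool_pos: [0.2969, 0.6057, 0.2306]
tcp_rot: [2.617, 1.737, -0.002]
wrist_force: [0.5, 0.7, -0.0]
width: 0.449
```

```bash
sed -i 's/s\["time"\].round(2)/round(s["time"],2)/;s/s\["width"\].round(2)/round(s["width"],2)/' h.py
python3 - <<'E'
from h import *
t=np.load("t.npy")
go(t,[-250,0,200]); print(bot.read_state()["q"].round(2))
E
```

```text
t 1.35 w [0.2969 0.6057 0.2306] pm [418.3 416.1 230.6] yaw 67.14 F [ 0.5  0.7 -0. ] wid 0.45 down [-0.001 -0.001 -1.   ]
toolshift mm [-669.3  414.5   31.3]
[ 1.08  0.26  1.6  -0.    1.27  1.48]
```

>>> jog_arm(
  plan=[
    {"claw":0.55,"x":-0.0478,"y":0.0296,"z":0,"turn":0},
    {"claw":0.55,"x":-0.0478,"y":0.0296,"z":0,"turn":0},
    {"claw":0.55,"x":-0.0478,"y":0.0296,"z":0,"turn":0},
    {"claw":0.55,"x":-0.0478,"y":0.0296,"z":0,"turn":0},
    {"claw":0.55,"x":-0.0478,"y":0.0296,"z":0,"turn":0},
    {"claw":0.55,"x":-0.0478,"y":0.0296,"z":0,"turn":0},
    {"claw":0.55,"x":-0.0478,"y":0.0296,"z":0,"turn":0},
    {"claw":0.55,"x":-0.0478,"y":0.0296,"z":0,"turn":0},
    {"claw":0.55,"x":-0.0478,"y":0.0296,"z":0,"turn":0},
    {"claw":0.55,"x":-0.0478,"y":0.0296,"z":0,"turn":0},
  ],
)

```text
time: 2.6
tool_pos: [0.3831, 0.0488, 0.2315]
tcp_rot: [2.615, 1.74, 0.002]
wrist_force: [0.8, -0.3, 0.1]
width: 0.448
```

>>> jog_arm(
  plan=[
    {"claw":0.55,"x":-0.0478,"y":0.0296,"z":0,"turn":0},
    {"claw":0.55,"x":-0.0478,"y":0.0296,"z":0,"turn":0},
    {"claw":0.55,"x":-0.0478,"y":0.0296,"z":0,"turn":0},
    {"claw":0.55,"x":-0.0478,"y":0.0296,"z":0.015,"turn":0},
    {"claw":0.55,"x":0,"y":0,"z":0.016,"turn":0},
    {"claw":0.55,"x":0,"y":0,"z":0,"turn":0},
    {"claw":0.55,"x":0,"y":0,"z":0,"turn":0},
  ],
)

```text
time: 3.48
tool_pos: [0.4175, -0.1706, 0.2004]
tcp_rot: [-2.617, -1.738, -0.0]
wrist_force: [0.8, 0.7, -0.1]
width: 0.447
```

```bash
python3 - <<'E'
from h import *
import cv2
t=np.load("t.npy")
go(t,[-250,0,150]);p=bot.camera_params("wrist")
a=bot.read_camera("wrist");cv2.imwrite("pics/w1.png",cv2.cvtColor(a,cv2.COLOR_RGB2BGR))
np.savez("w1.npz",**{k:p[k] for k in("fx","fy","cx","cy","world_to_cam")});print(p)
E
```

```text
t 3.48 w [ 0.4175 -0.1706  0.2004] pm [-249.2    1.9  200.4] yaw 67.18 F [ 0.8  0.7 -0.1] wid 0.45 down [-0.  0. -1.]
toolshift mm [-0.8  1.9 50.4]
{'fx': 309.70691628693146, 'fy': 309.70691628693146, 'cx': 320.933555968274, 'cy': 200.2233541285775, 'world_to_cam': array([[ 9.21891162e-01, -3.87448934e-01,  9.79196142e-05,
        -4.50165326e-01],
       [ 3.69407747e-01,  8.78887907e-01, -3.01817766e-01,
         2.57587908e-02],
       [ 1.16852912e-01,  2.78279304e-01,  9.53365631e-01,
        -3.51016104e-01],
       [ 0.00000000e+00,  0.00000000e+00,  0.00000000e+00,
         1.00000000e+00]])}
```

View pics/w1.png

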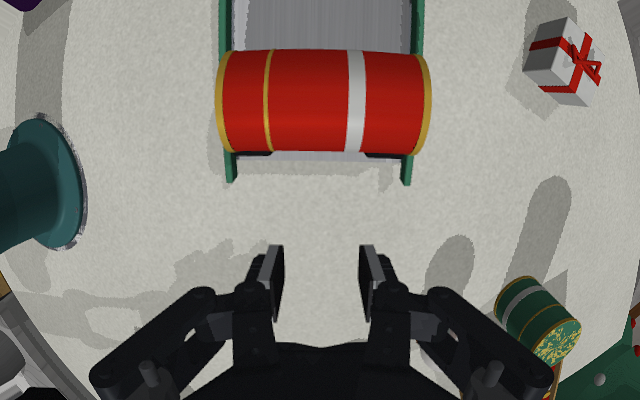

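```bash
cat >> h.py <<'E'
def ray(W,uv,z):
    d=(np.array(uv,float)-[W["cx"],W["cy"]])/W["fx"];r=np.linalg.norm(d);k=np.sin(r)/r if r else 1
    v=np.array([d[0]*k,-d[1]*k,-np.cos(r)]);T=W["world_to_cam"];Rm=T[:3,:3];o=-Rm.T@T[:3,3];g=Rm.T@v
    return o+g*(z-o[2])/g[2]
E
python3 - <<'E'
from h import *
t=np.load("t.npy");W=np.load("w1.npz")
c,q=np.cos(t[2]),np.sin(t[2])
for n,uv,z in[("gl",(231,184),.03),("gr",(407,184),.03),("tinrimL-rear",(229,152),.076),("tinrimR-rear",(420,152),.076),("rimLtopfar",(221,52),.110),("rimRtopfar",(425,55),.110),("stopL",(272,154),.06),("stopR",(365,155),.06)]:
    p=ray(W,uv,z);d=p-[t[0],t[1],0];print(n,p.round(4),[round(1000*v,1) for v in(c*d[0]+q*d[1],-q*d[0]+c*d[1])])
E
```

```text
gl [ 0.3264 -0.1364  0.03  ] [np.float64(-253.3), np.float64(99.0)]
gr [ 0.5001 -0.2095  0.03  ] [np.float64(-252.7), np.float64(-89.4)]
tinrimL-rear [ 0.3557 -0.1038  0.076 ] [np.float64(-211.8), np.float64(84.8)]
tinrimR-rear [ 0.5133 -0.1698  0.076 ] [np.float64(-211.0), np.float64(-86.0)]
rimLtopfar [ 0.3938 -0.0291  0.11  ] [np.float64(-128.2), np.float64(78.9)]
rimRtopfar [ 0.5359 -0.0911  0.11  ] [np.float64(-129.7), np.float64(-76.1)]
stopL [ 0.3875 -0.1228  0.06  ] [np.float64(-216.9), np.float64(48.2)]
stopR [ 0.4666 -0.1571  0.06  ] [np.float64(-217.6), np.float64(-38.1)]
```

The wrist view shows the red tin lying square, with its rims at about (221,100) and (428,100). The guide ends are at (231,183) and (407,183), and the stop gap runs from 272 to 365, so the fingers are nearly centred behind the tin. I'm descending.

>>> jog_arm(
  plan=[
    {"claw":0.55,"x":0,"y":-0.003,"z":0.034,"turn":0},
    {"claw":0.55,"x":0,"y":0,"z":0.034,"turn":0},
    {"claw":0.55,"x":0,"y":0,"z":0.034,"turn":0},
    {"claw":0.55,"x":0,"y":0,"z":0.034,"turn":0},
    {"claw":0.55,"x":0,"y":0,"z":0,"turn":0},
    {"claw":0.55,"x":0.007,"y":0,"z":0,"turn":0},
    {"claw":0.55,"x":0.007,"y":0,"z":0,"turn":0},
    {"claw":0.55,"x":0.005,"y":0,"z":0,"turn":0},
    {"claw":0.55,"x":0.005,"y":0,"z":0,"turn":0},
    {"claw":0.55,"x":0,"y":0,"z":0,"turn":0},
  ],
)

```text
time: 4.78
tool_pos: [0.4244, -0.1482, 0.0645]
tcp_rot: [2.618, 1.735, 0.0]
wrist_force: [-0.7, 0.1, -0.3]
width: 0.453
```

```bash
python3 - <<'E'
from h import *
go(np.load("t.npy"),[-80,4,75])
E
```

```text
t 4.78 w [ 0.4244 -0.1482  0.0645] pm [-225.9    4.2   64.5] yaw 67.07 F [-0.7  0.1 -0.3] wid 0.45 down [ 0. -0. -1.]
toolshift mm [145.9   0.4 -10.5]
```

>>> jog_arm(
  plan=[
    {"claw":0.55,"x":0.004,"y":0,"z":-0.0005,"turn":0},
    {"claw":0.55,"x":0.005,"y":0,"z":-0.0007,"turn":0},
    {"claw":0.55,"x":0.006,"y":0,"z":-0.0007,"turn":0},
    {"claw":0.55,"x":0.006,"y":0,"z":-0.0007,"turn":0},
    {"claw":0.55,"x":0.006,"y":0,"z":-0.0007,"turn":0},
    {"claw":0.55,"x":0.006,"y":0,"z":-0.0007,"turn":0},
    {"claw":0.55,"x":0.006,"y":0,"z":-0.0007,"turn":0},
    {"claw":0.55,"x":0.006,"y":0,"z":-0.0007,"turn":0},
    {"claw":0.55,"x":0.005,"y":0,"z":-0.0007,"turn":0},
    {"claw":0.55,"x":0.004,"y":0,"z":-0.0007,"turn":0},
  ],
)

```text
time: 6.02
tool_pos: [0.4453, -0.0985, 0.0711]
tcp_rot: [-2.619, -1.735, 0.0]
wrist_force: [-0.3, -1.1, -0.3]
width: 0.45
```

```bash
python3 - <<'E'
from h import *
import cv2
go(np.load("t.npy"),[-80,4,75]);p=bot.camera_params("wrist")
a=bot.read_camera("wrist");cv2.imwrite("pics/w2.png",cv2.cvtColor(a,cv2.COLOR_RGB2BGR))
E
```

```text
t 6.03 w [ 0.4453 -0.0985  0.0711] pm [-171.9    4.4   71.1] yaw 67.04 F [-0.3 -1.1 -0.3] wid 0.45 down [-0. -0. -1.]
toolshift mm [91.9  0.4 -3.9]
```

View pics/w2.png

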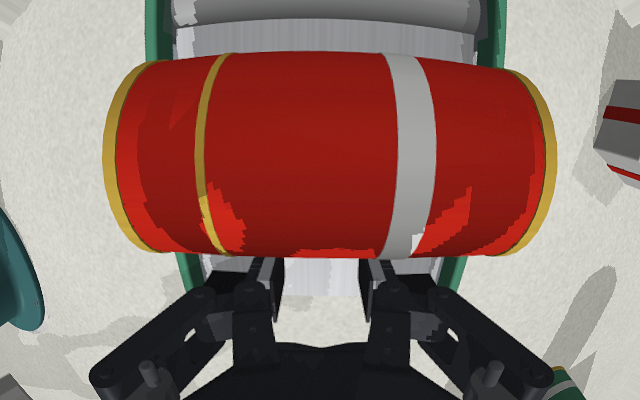

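The tin is rolling square: its rims are level at columns 105 and 555, and both fingers are on its rear at row 255. I'm continuing.

>>> jog_arm(
  plan=[
    {"claw":0.55,"x":0.005,"y":0,"z":-0.0006,"turn":0},
    {"claw":0.55,"x":0.006,"y":0,"z":-0.0007,"turn":0},
    {"claw":0.55,"x":0.006,"y":0,"z":-0.0007,"turn":0},
    {"claw":0.55,"x":0.006,"y":0,"z":-0.0007,"turn":0},
    {"claw":0.55,"x":0.006,"y":0,"z":-0.0007,"turn":0},
    {"claw":0.55,"x":0.006,"y":0,"z":-0.0007,"turn":0},
    {"claw":0.55,"x":0.006,"y":0,"z":-0.0007,"turn":0},
    {"claw":0.55,"x":0.005,"y":0,"z":-0.0007,"turn":0},
    {"claw":0.55,"x":0.005,"y":0,"z":-0.0007,"turn":0},
    {"claw":0.55,"x":0.004,"y":0,"z":-0.0007,"turn":0},
  ],
)

```text
time: 7.32
tool_pos: [0.4668, -0.0478, 0.078]
tcp_rot: [-2.619, -1.735, 0.0]
wrist_force: [-0.8, -0.8, -0.1]
width: 0.446
```

>>> jog_arm(
  plan=[
    {"claw":0.55,"x":0.004,"y":0,"z":-0.0006,"turn":0},
    {"claw":0.55,"x":0.004,"y":0,"z":-0.0006,"turn":0},
    {"claw":0.55,"x":0.003,"y":0,"z":-0.0004,"turn":0},
    {"claw":0.55,"x":0.003,"y":0,"z":-0.0004,"turn":0},
    {"claw":0.55,"x":0.003,"y":0,"z":-0.0004,"turn":0},
    {"claw":0.55,"x":0.003,"y":0,"z":-0.0004,"turn":0},
    {"claw":0.55,"x":0.003,"y":0,"z":-0.0004,"turn":0},
    {"claw":0.55,"x":0.003,"y":0,"z":-0.0004,"turn":0},
    {"claw":0.55,"x":0,"y":0,"z":0,"turn":0},
    {"claw":0.55,"x":0,"y":0,"z":0,"turn":0},
  ],
)

```text
time: 8.57
tool_pos: [0.4768, -0.0239, 0.0814]
tcp_rot: [-2.619, -1.735, 0.0]
wrist_force: [0.4, -0.2, -0.2]
width: 0.448
```

```bash
python3 - <<'E'
from h import *
import cv2
go(np.load("t.npy"),[-80,4,75])
a=bot.read_camera("wrist");cv2.imwrite("pics/w3.png",cv2.cvtColor(a,cv2.COLOR_RGB2BGR))
E
```

```text
t 8.57 w [ 0.4768 -0.0239  0.0814] pm [-91.    4.6  81.4] yaw 67.04 F [ 0.4 -0.2 -0.2] wid 0.45 down [-0.  0. -1.]
toolshift mm [11.   0.6  6.4]
```

View pics/w3.png

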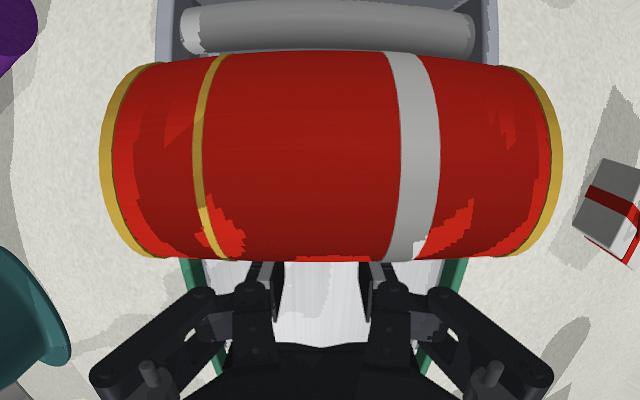

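The tin is still square and just short of the first roller's crest; its rear edge is at row 260, against the fingers. I'm continuing slowly.

>>> jog_arm(
  plan=[
    {"claw":0.55,"x":0.0025,"y":0,"z":0,"turn":0},
    {"claw":0.55,"x":0.0025,"y":0,"z":0,"turn":0},
    {"claw":0.55,"x":0.0025,"y":0,"z":0,"turn":0},
    {"claw":0.55,"x":0.0025,"y":0,"z":0,"turn":0},
    {"claw":0.55,"x":0.0025,"y":0,"z":0,"turn":0},
    {"claw":0.55,"x":0.0025,"y":0,"z":0,"turn":0},
    {"claw":0.55,"x":0,"y":0,"z":0,"turn":0},
    {"claw":0.55,"x":0,"y":0,"z":0,"turn":0},
    {"claw":0.55,"x":0,"y":0,"z":0,"turn":0},
    {"claw":0.55,"x":0,"y":0,"z":0,"turn":0},
  ],
)

```text
time: 9.88
tool_pos: [0.4827, -0.0105, 0.0816]
tcp_rot: [2.619, 1.735, -0.0]
wrist_force: [0.1, -0.2, -0.2]
width: 0.453
```

```bash
python3 - <<'E'
from h import *
import cv2
go(np.load("t.npy"),[-80,4,75])
a=bot.read_camera("wrist");p=bot.camera_params("wrist");cv2.imwrite("pics/w4.png",cv2.cvtColor(a,cv2.COLOR_RGB2BGR))
np.savez("w4.npz",**{k:p[k] for k in("fx","fy","cx","cy","world_to_cam")})
E
```

```text
t 9.88 w [ 0.4827 -0.0105  0.0816] pm [-76.3   4.4  81.6] yaw 67.03 F [ 0.1 -0.2 -0.2] wid 0.45 down [-0. -0. -1.]
toolshift mm [-3.7  0.4  6.6]
```

View pics/w4.png

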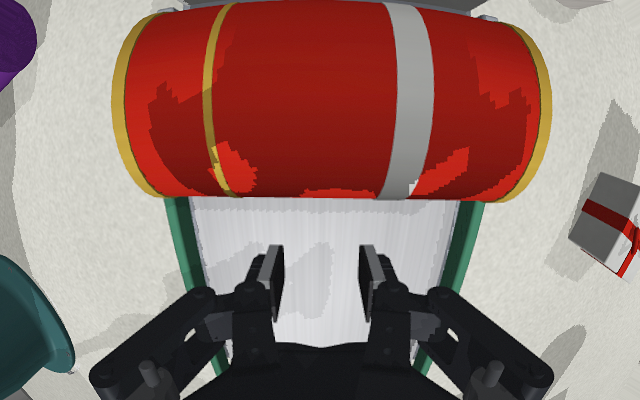

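The tin has dropped into the cradle and rolled clear of the fingers. Its rear edge now runs from (165,196) to (490,202). I'll retract upward, then check it and the button from above.

>>> jog_arm(
  plan=[
    {"claw":0.55,"x":-0.005,"y":0,"z":-0.02,"turn":0},
    {"claw":0.55,"x":0,"y":0,"z":-0.04,"turn":0},
    {"claw":0.7,"x":0,"y":0,"z":-0.05,"turn":0},
    {"claw":1,"x":0,"y":0,"z":-0.04,"turn":0},
    {"claw":1,"x":0.03,"y":-0.01,"z":-0.01,"turn":0},
    {"claw":1,"x":0.03,"y":-0.02,"z":0,"turn":0},
    {"claw":1,"x":0.03,"y":-0.02,"z":0,"turn":0},
    {"claw":1,"x":0,"y":0,"z":0,"turn":0},
    {"claw":1,"x":0,"y":0,"z":0,"turn":0},
  ],
)

```text
time: 11.05
tool_pos: [0.4698, 0.0871, 0.2415]
tcp_rot: [2.618, 1.735, -0.0]
wrist_force: [0.5, 0.3, -0.3]
width: -0.002
```

```bash
python3 - <<'E'
from h import *
import cv2
t=np.load("t.npy");go(t,[112,55,150])
p=bot.camera_params("wrist");a=bot.read_camera("wrist");cv2.imwrite("pics/w5.png",cv2.cvtColor(a,cv2.COLOR_RGB2BGR))
np.savez("w5.npz",**{k:p[k] for k in("fx","fy","cx","cy","world_to_cam")})
E
```

```text
t 11.05 w [0.4698 0.0871 0.2415] pm [  8.5  54.4 241.5] yaw 67.07 F [ 0.5  0.3 -0.3] wid -0.0 down [ 0.    -0.001 -1.   ]
toolshift mm [103.6  -0.5  91.5]
```

View pics/w5.png

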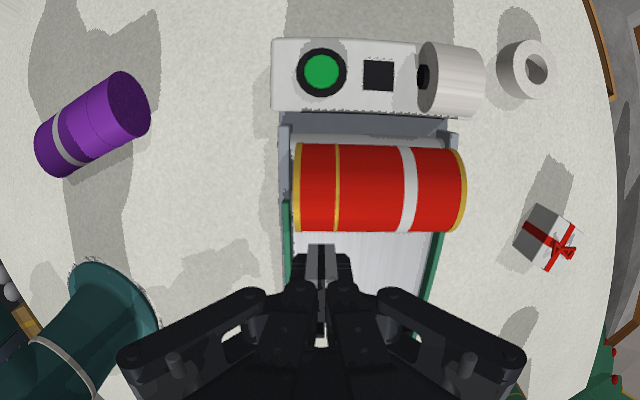

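```bash
python3 - <<'E'
from h import *
t=np.load("t.npy");c,q=np.cos(t[2]),np.sin(t[2]);W=np.load("w5.npz")
def sh(n,uv,z,W=W):
    p=ray(W,uv,z);d=p-[t[0],t[1],0];print(n,p.round(4),[round(float(1000*v),1) for v in(c*d[0]+q*d[1],-q*d[0]+c*d[1])])
for z in(.09,.1,.11): sh("btn",(322,71),z)
sh("rearL",(298,231),.0846);sh("rearR",(460,231),.0846)
sh("boxfrontL",(273,111),.082)
W4=np.load("w4.npz")
sh("rearL4",(165,196),.0846,W4);sh("rearR4",(490,202),.0846,W4)
# projected expected tin outline centre line at rear, w/ fit frame
E
```

```text
btn [0.5126 0.1878 0.09  ] [117.9, 54.3]
btn [0.5122 0.1868 0.1   ] [116.8, 54.3]
btn [0.5117 0.1858 0.11  ] [115.7, 54.4]
rearL [0.4268 0.049  0.0846] [-43.4, 79.1]
rearR [ 0.5927 -0.0238  0.0846] [-45.7, -102.1]
boxfrontL [0.4544 0.1717 0.082 ] [80.3, 101.6]
rearL4 [0.422  0.0534 0.0846] [-41.2, 85.2]
rearR4 [ 0.5761 -0.0154  0.0846] [-44.3, -83.6]
```

The wrist view shows the tin in the cradle, square to about 1°, and the green button at (322,71), which is about 107 mm ahead along tool x. I'm moving over the button and descending to just above it.

>>> jog_arm(
  plan=[
    {"claw":1,"x":0.04,"y":0,"z":0,"turn":0},
    {"claw":1,"x":0.04,"y":0,"z":0,"turn":0},
    {"claw":1,"x":0.027,"y":0,"z":0,"turn":0},
    {"claw":1,"x":0,"y":0,"z":0.04,"turn":0},
    {"claw":1,"x":0,"y":0,"z":0.04,"turn":0},
    {"claw":1,"x":0,"y":0,"z":0.03,"turn":0},
    {"claw":1,"x":0,"y":0,"z":0.01,"turn":0},
    {"claw":1,"x":0,"y":0,"z":0,"turn":0},
    {"claw":1,"x":0,"y":0,"z":0,"turn":0},
  ],
)

```text
time: 12.22
tool_pos: [0.513, 0.186, 0.1233]
tcp_rot: [2.619, 1.734, 0.004]
wrist_force: [-0.6, -0.1, 0.7]
width: -0.003
```

>>> jog_arm(
  plan=[
    {"claw":1,"x":0,"y":0,"z":0.003,"turn":0},
    {"claw":1,"x":0,"y":0,"z":0.003,"turn":0},
    {"claw":1,"x":0,"y":0,"z":0.003,"turn":0},
    {"claw":1,"x":0,"y":0,"z":0.003,"turn":0},
    {"claw":1,"x":0,"y":0,"z":0,"turn":0},
  ],
)

```text
time: 12.85
tool_pos: [0.5112, 0.1858, 0.1091]
tcp_rot: [-2.619, -1.735, 0.001]
wrist_force: [0.5, 0.0, -0.6]
width: 0.001
```

```bash
python3 - <<'E'
from h import *
import cv2
t=np.load("t.npy");go(t,[116,54,100])
a=bot.read_camera("side")[110:230,240:390];cv2.imwrite("pics/s2.png",cv2.resize(cv2.cvtColor(a,cv2.COLOR_RGB2BGR),None,fx=5,fy=5,interpolation=cv2.INTER_CUBIC))
E
```

```text
t 12.85 w [0.5112 0.1858 0.1091] pm [115.5  54.8 109.1] yaw 67.04 F [ 0.5  0.  -0.6] wid 0.0 down [-0.001 -0.    -1.   ]
toolshift mm [0.5 0.9 9.1]
```

View pics/s2.png

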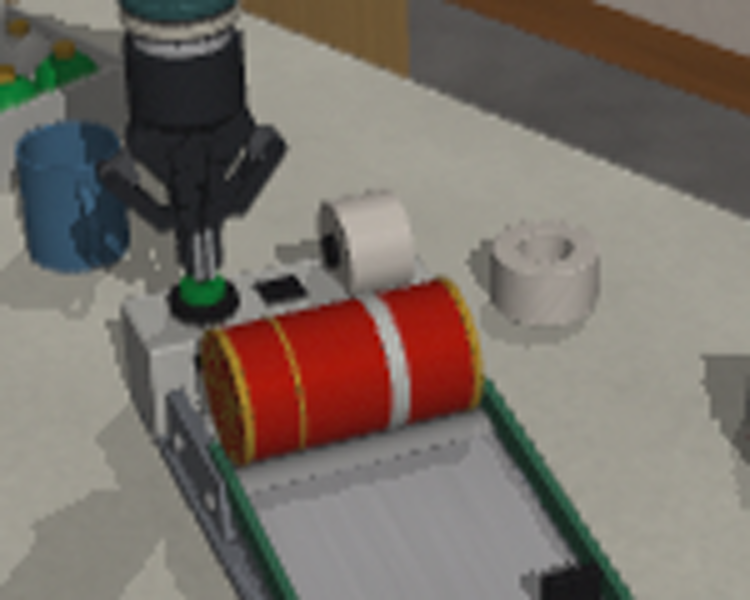

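The tin lies square in the cradle, and the fingertips are right over the button at (203,285). I'm pressing in small steps.

>>> jog_arm(
  plan=[
    {"claw":1,"x":0,"y":0,"z":0.002,"turn":0},
    {"claw":1,"x":0,"y":0,"z":0.002,"turn":0},
    {"claw":1,"x":0,"y":0,"z":0,"turn":0},
    {"claw":1,"x":0,"y":0,"z":0,"turn":0},
  ],
)

```text
time: 13.4
tool_pos: [0.5116, 0.1859, 0.1056]
tcp_rot: [-2.619, -1.735, 0.0]
wrist_force: [-0.5, -1.0, -0.3]
width: -0.0
```

>>> jog_arm(
  plan=[
    {"claw":1,"x":0,"y":0,"z":0.002,"turn":0},
    {"claw":1,"x":0,"y":0,"z":0,"turn":0},
    {"claw":1,"x":0,"y":0,"z":0,"turn":0},
  ],
)

```text
time: 13.78
tool_pos: [0.5118, 0.186, 0.1038]
tcp_rot: [2.619, 1.735, 0.001]
wrist_force: [0.4, 0.5, 0.7]
width: 0.001
```

>>> jog_arm(
  plan=[
    {"claw":1,"x":0,"y":0,"z":0.002,"turn":0},
    {"claw":1,"x":0,"y":0,"z":0,"turn":0},
    {"claw":1,"x":0,"y":0,"z":0,"turn":0},
  ],
)

```text
time: 14.15
tool_pos: [0.5118, 0.186, 0.1018]
tcp_rot: [2.619, 1.735, 0.001]
wrist_force: [0.6, 0.2, 1.9]
width: 0.001
```

Contact is at about z 0.104. I need at least 6 mm more.

>>> jog_arm(
  plan=[
    {"claw":1,"x":0,"y":0,"z":0.002,"turn":0},
    {"claw":1,"x":0,"y":0,"z":0.001,"turn":0},
    {"claw":1,"x":0,"y":0,"z":0,"turn":0},
    {"claw":1,"x":0,"y":0,"z":0,"turn":0},
  ],
)

```text
time: 14.65
tool_pos: [0.5118, 0.186, 0.0988]
tcp_rot: [2.619, 1.735, 0.001]
wrist_force: [1.3, -0.1, 3.1]
width: 0.006
```

>>> jog_arm(
  plan=[
    {"claw":1,"x":0,"y":0,"z":0.001,"turn":0},
    {"claw":1,"x":0,"y":0,"z":0,"turn":0},
    {"claw":1,"x":0,"y":0,"z":0,"turn":0},
  ],
)

```text
time: 15.02
tool_pos: [0.5118, 0.186, 0.098]
tcp_rot: [2.619, 1.735, 0.001]
wrist_force: [-0.3, -0.1, 5.0]
width: 0.001
```

>>> jog_arm(
  plan=[
    {"claw":1,"x":0,"y":0,"z":0.001,"turn":0},
    {"claw":1,"x":0,"y":0,"z":0,"turn":0},
    {"claw":1,"x":0,"y":0,"z":0,"turn":0},
  ],
)

```text
time: 15.4
tool_pos: [0.5119, 0.186, 0.0979]
tcp_rot: [2.619, 1.735, 0.001]
wrist_force: [-2.5, -0.9, 11.0]
width: -0.0
```

>>> jog_arm(
  plan=[
    {"claw":1,"x":0,"y":0,"z":0.001,"turn":0},
    {"claw":1,"x":0,"y":0,"z":0,"turn":0},
    {"claw":1,"x":0,"y":0,"z":0,"turn":0},
  ],
)

```text
time: 15.78
tool_pos: [0.5119, 0.186, 0.0978]
tcp_rot: [2.619, 1.735, 0.001]
wrist_force: [-5.0, -2.2, 15.5]
width: -0.004
```

The button has bottomed: z is stuck at 97.8 mm while the force climbs to 15 N. I'm letting go.

>>> jog_arm(
  plan=[
    {"claw":1,"x":0,"y":0,"z":-0.006,"turn":0},
    {"claw":1,"x":0,"y":0,"z":-0.015,"turn":0},
    {"claw":1,"x":0,"y":0,"z":-0.04,"turn":0},
    {"claw":1,"x":0,"y":0,"z":-0.05,"turn":0},
    {"claw":1,"x":0,"y":0,"z":-0.04,"turn":0},
    {"claw":1,"x":0,"y":0,"z":0,"turn":0},
    {"claw":1,"x":0,"y":0,"z":0,"turn":0},
    {"claw":1,"x":0,"y":0,"z":0,"turn":0},
  ],
)

```text
time: 16.77
tool_pos: [0.5102, 0.1855, 0.2445]
tcp_rot: [-2.618, -1.734, 0.006]
wrist_force: [-0.9, 0.1, -0.4]
width: -0.0
```

```bash
python3 - <<'E'
from h import *
import cv2
t=np.load("t.npy");go(t,[116,54,100])
a=cv2.cvtColor(bot.read_camera("side"),cv2.COLOR_RGB2BGR)
cv2.imwrite("pics/s3.png",a)
E
```

```text
t 16.77 w [0.5102 0.1855 0.2445] pm [114.8  55.6 244.5] yaw 67.04 F [-0.9  0.1 -0.4] wid -0.0 down [-0.004 -0.001 -1.   ]
toolshift mm [  1.5   2.  144.5]
```

View pics/s3.png

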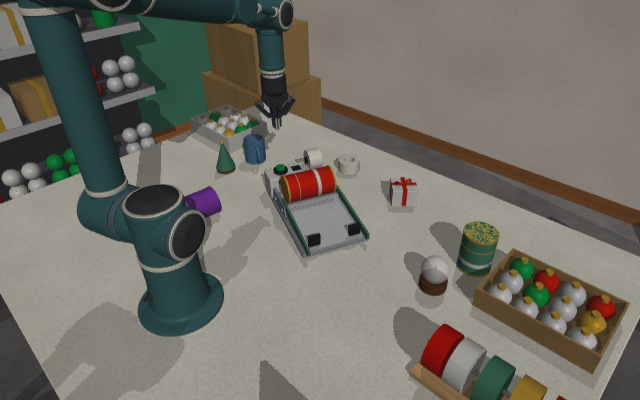

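The tin rests in the cradle at (308,184), the button at (281,170) is free, and the other goods stand where they were. I'm handing in.

```bash
python3 -c "
from workcell import bot
print(bot.finish_job())"
```

```text
the job is handed in; nothing more can be done
None
```

I rolled the red tin slowly up the ramp with both fingertips behind it, and it dropped into the cradle by itself. After that I pressed the green button until it bottomed, let go, and raised the arm clear. I handed in at about 17 s; no verdict was reported.

- **Tin:** the last side picture shows it lying in the cradle, and the wrist pictures put it square to about 1°.
- **Button:** the fingers met it at about 104 mm and stopped at 97.8 mm. That is about 6 mm of travel, with the force rising to 15 N at the stop. I had no direct reading of the button joint, so full travel and spring-back are judged from this and from the pictures.
- **Other goods:** in the last side picture they stand where they did at the start.
- **Disagreement:** the fitted machine position disagreed with the wrist camera by up to about 5 mm. I corrected for it using the wrist pictures before the push and the press.

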